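Stack a filter holder in its assembly nest and clamp it

TASK

Stack the filter holder in the pocket of the blue assembly nest, from the bottom up: the black body first, then the orange spacer, then the white cap plate with its blue disc upwards, lowering each part in squarely (do not drop it in) so that it lies flat and fully home. Then swing the clamp arm with the red grip over until its pad rests on the cap plate, and leave it there. Leave the other things on the table where they are.

Things in the scene. Friction and masses are not known exactly. Their poses are not given: they have to be found in the camera images.
- nest: fixed assembly nest on a blue base plate 12 thick (130 along x; along y from -40 to +85). Origin: on the table, under the centre of its square pocket; z up. Pocket 63 x 63, sides along x and y, floor at z = 12 (the plate's top)
- pocket_mouth (a point): centre of the pocket's mouth, at nest (0, 0, 62). The pocket's walls stand only at the corners (aluminium, 6 thick, each from 21.5 to 37.5 either side of the middle of a side), upright to nest z = 52, then flared 5 outwards up to z = 62. The middle 43 of each side is open for fingers; the +x and -x openings are the roomy ones
- clamp (a joint): hinge of the steel swing-over clamp arm (rad): 0 = closed, arm level along nest -y with its rubber pad on top of the complete stack; grows as the arm swings up and over to nest +y; about 2.7 = fully open, lying back on its stop. Past upright (1.57) it falls by its own weight to whichever side it leans
- clamp_hinge (a point): the clamp's hinge axis (along nest x), at nest (0, 62, 75), between two dark cheeks at nest y = +50 to +74, x within 16, up to z = 84
- clamp_grip (a point): middle of the red square grip at the end of the clamp arm, 112 from the hinge axis; grip 14 x 14, 44 long along the arm (82 to 126 from the hinge). Arm 14 wide, pad centred 62 from the hinge and 16 below the arm's middle line
- holder_body: loose black plastic filter-holder body, square block 60 x 60 x 24 high with a steel disc on top; origin at the centre of the underside, z up, sides along x and y. Same when turned by a quarter
- spacer: loose orange plastic square frame 60 x 60 x 10 high with a 36 x 36 window; origin at the centre of the underside. Same when turned by a quarter
- cap_plate: loose white plastic plate 60 x 60 x 10 high with a blue disc (36 diameter, 3 high) on top; origin at the centre of the underside. Same when turned by a quarter
- pipette_yellow: loose hand pipette lying flat, dark blue with a yellow band and white tip, about 250 long, 30 thick; bystander; origin on the table under the middle of the handle
- pipette_red: loose hand pipette lying flat, dark blue with a red band and white tip, about 250 long, 30 thick; bystander; origin on the table under the middle of the handle
- tube_rack: loose orange tube rack 60 x 110 x 45 high (tubes to 56); bystander; origin at the centre of its underside
- tip_box: loose white and yellow box of pipette tips 80 x 120 x 54 high; bystander; origin at the centre of its underside
- carton: loose white and red carton 60 x 95 x 55 high, lying; bystander; origin at the centre of its underside
- amber_bottle: loose amber glass jar, 50 diameter, 100 high; bystander; origin at the centre of its underside
- red_cap: loose small red screw cap lying on the table, 30 diameter, 12 high; bystander; origin at the centre of its underside
Mind the look-alikes: they are no part of the job. Of the things that look like the spacer, the smaller one is meant. There is more than one size of the cap_plate; the one meant has the size given above.

How it is judged:
By the outcome, as a careful person would: the job done as asked, in the order asked, and still so for the second after the job is handed in, with the robot touching nothing.
It also fails if it takes over 72 s, if anything falls off the work surface, if the arm or the gripper's body presses on something with over 40 N, if the wrist force passes 120 N, or if a joint passes its speed limit or range.

ROBOT

A 6-joint arm with a two-finger parallel gripper is mounted at the origin on the work surface. World frame = base frame: x ahead of the robot, y to its left, z up, the work surface at z = 0. Lengths are in mm, angles in rad, forces in N, time in s.
With the tool pointing down it reaches from about 350 to 775 mm from the base axis. Payload 7.3 kg.
Tool frame: the origin (TCP) lies at the very end of the fingers, on their centre line; the grasp point (between the pads) lies 19 mm behind it; z points along the fingers, y is the line along which they close (so a half turn about z gives the same grasp; the last joint's range is limited). The gripper opens to 92 mm and grips with 3 to 60 N. Pads are 19 mm wide; open, the fingers measure 130 mm over their backs; the gripper's body (75 mm by 190 mm) begins 47 mm behind the grasp point.
Start: joints at [0.98, 0.342, 1.524, -0, 1.275, -0.146], TCP at [225.884, 473.942, 226.741] pointing down, gripper open.
Joint ranges: [-2.53, 2.53], [-0.77, 2.02], [0.04, 2.7], [-1, 4.14], [0.28, 2.66], [-3.11, 3.11]. Speed limits (rad/s): [2.57, 2.57, 3.14, 3.14, 3.14, 3.14].

INTERFACE

Orientations are given as a rotation vector (axis times angle).
In Python, from plant import telemetry, viewer, sign_off gives the robot as it stands.
- The arm moves only by the tool arm_command, never from a script. Its argument "plan" is one flat list of numbers, 7 for each row, row after row: the shift along the world's x, y, z in m, then the turn, a rotation vector about the world's x, y, z in units of 6 degrees (1.0 is 6 degrees), then the finger opening in m, from 0 to 0.0918. A call has 1 to 12 rows; each row is the pose to reach, as a shift and turn from the pose commanded when the call began; what a row does not reach only later rows make up. A row lasts 1/10 s, in which the tool goes at most 50 mm and 8.59 degrees, less where a joint would pass 70% of its speed; a pose out of reach is approached as far as the arm can. A call with a gripper value outside its range is refused whole. The fingers move at their own pace and stop on an object; the grip force is fixed at half the most. Time passes only in rows, so rows that repeat a pose let the fingers close. It gives the time, the measured TCP pose, the force, the opening and the grip force at its end, in the units of the state.
- telemetry.state(): the state, without advancing time (a new reading comes with each control period).
- viewer.grab_frame(name): name is "side" or "top"; returns a dict with "img" (384x512x3 uint8, blue, green, red), "fx", "fy", "cx", "cy" (pixels), "pose" (4x4, takes a point from camera to world coordinates). Camera axes: x right, y down, z forward; pixel columns grow to the right and rows downward; lengths in mm; the calibration is good to about 2 mm. A picture is of the moment at which its call begins. There is no depth.
- sign_off(): hands the job in; it is judged then, once.
The state is a dict: "time": time; "qpos": joint angles; "joint_velocities": joint speeds; "effort": joint torques, N m; "position": TCP position; "ee_rot": TCP orientation; "wrist_force": force on the tool from outside, world axes, zero at the start; "moment": the same for the moment, N m; "opening": finger opening in mm; "gripper_force": force on a finger pad.
Only numpy, scipy, OpenCV 4.12 (cv2) and the standard library are available. Lean on these libraries where they do the work, as an engineer would, in place of code of your own. Each camera call takes 0.05 s, during which the arm holds its last target. There are 200 camera calls.

## Working session

There is one attempt and no reset: what is moved stays moved. The work goes in short steps, Python scripts to look and compute and a tool call to move; the robot and the scene stay as the last step left them, time stands still between calls to the robot, and variables do not carry over. Pictures are saved under pics/ and viewed, at most 10 in all, crops included, and the job is handed in when it is done.

Besides the shell and the picture viewer there is one more tool, called in YAML: its name, and indented under it one key for each argument. arm_command: Moves the arm, as the interface text tells. Its arguments: {"type":"object","properties":{"plan":{"type":"array","items":{"type":"number"}}},"required":["plan"]}

```bash
mkdir -p pics; ls
cat > h.py <<'E'
import numpy as np, cv2
from plant import telemetry, viewer, sign_off
def grab(n,save=None):
    f=viewer.grab_frame(n)
    if save: cv2.imwrite('pics/'+save+'.png',f['img'])
    return f
def ray(f,u,v,z):
    P=np.array(f['pose']); d=P[:3,:3]@np.array([(u-f['cx'])/f['fx'],(v-f['cy'])/f['fy'],1]); o=P[:3,3]
    return (o+d*(z-o[2])/d[2])[:2].round(1)
def proj(f,p):
    P=np.array(f['pose']); c=P[:3,:3].T@(np.array(p)-P[:3,3]); return np.array([f['fx']*c[0]/c[2]+f['cx'],f['fy']*c[1]/c[2]+f['cy']]).round(1)
E
python3 - <<'E'
from h import *
a=grab('top');b=grab('side')
for f in(a,b): print(f['fx'],f['cx'],f['cy'],np.array(f['pose']).round(2).tolist())
for f,n in((a,'top0'),(b,'side0')): cv2.imwrite('pics/%s.png'%n,cv2.resize(f['img'],(800,600),interpolation=cv2.INTER_CUBIC)); cv2.imwrite('%s_raw.png'%n,f['img'])
print(telemetry.state())
E
```

```text
pics
494.1502200754805 258.0610219087577 187.18838399947256 [[-0.02, -0.99, 0.1, 461.0], [-1.0, 0.02, -0.0, -54.35], [0.0, -0.1, -0.99, 1213.57], [0.0, 0.0, 0.0, 1.0]]
408.5847943565124 254.1538382544968 190.7317919888783 [[0.99, -0.08, 0.15, 437.56], [-0.17, -0.52, 0.84, -791.11], [0.02, -0.85, -0.52, 533.3], [0.0, 0.0, 0.0, 1.0]]
{'time': 0.1, 'qpos': array([ 9.80002971e-01,  3.42647883e-01,  1.52492043e+00,  1.48920130e-05,
        1.27542926e+00, -1.45998205e-01]), 'joint_velocities': array([-0.00088861, -0.00184788, -0.00355574, -0.00074362, -0.00032524,
        0.00018131]), 'effort': array([ 1.10869158e-03, -4.32002664e+01, -2.44695497e+01,  7.19194184e-02,
        5.25684224e-02, -8.27238591e-05]), 'position': array([225.65906062, 473.61696908, 226.1175233 ]), 'ee_rot': array([-6.92829246e-01, -3.06371110e+00,  2.05039160e-03]), 'wrist_force': array([-1.04599039, -0.32270242,  0.01429629]), 'moment': array([-0.03377502, -0.03107015, -0.01135744]), 'gripper_force': 0.0, 'opening': 91.7472174375119}
```

View pics/top0.png

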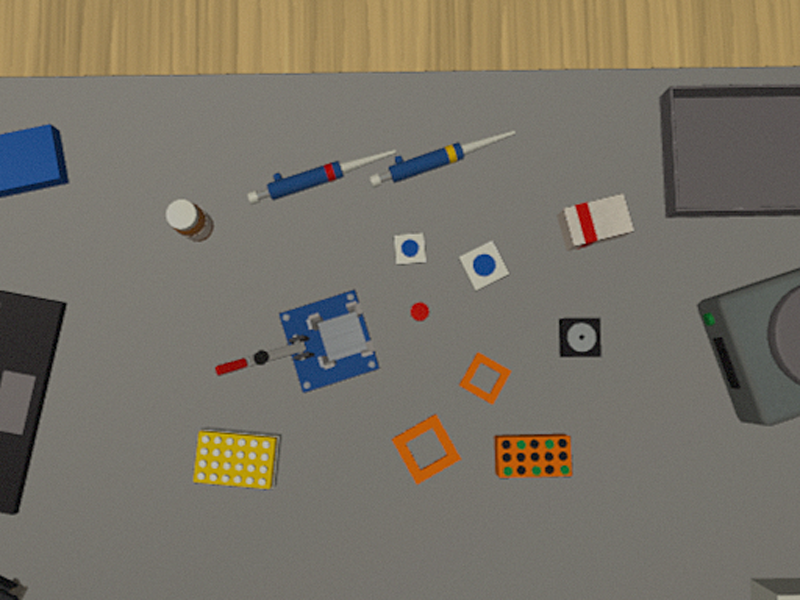

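View pics/side0.png

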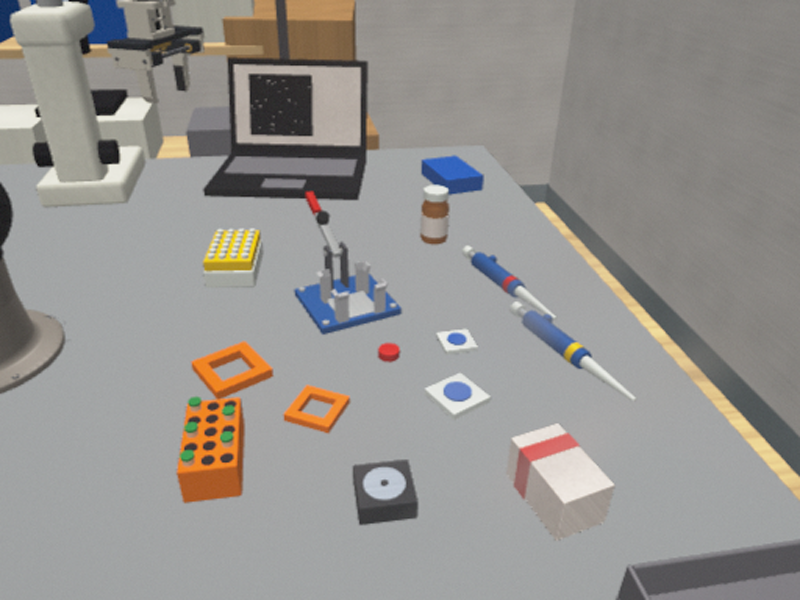

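Top view (800x600 pixels): the black body is at (580,337). There are two orange frames, at (485,378) and (426,449), and two white plates, at (410,248) and (484,265). The nest is at (330,340), with its clamp open to the left (+y). I'll measure sizes to pick the right ones and save an enlarged crop.

```bash
cat >> h.py <<'E'
def quads(f,mask,ztop,amin=150,roi=None):
    out=[]
    cs,_=cv2.findContours(mask.astype(np.uint8),cv2.RETR_EXTERNAL,cv2.CHAIN_APPROX_NONE)
    for c in cs:
        if cv2.contourArea(c)<amin: continue
        (u,v),_,_=cv2.minAreaRect(c)
        if roi and np.hypot(u-roi[0],v-roi[1])>roi[2]: continue
        w=np.array([ray(f,*p[0],ztop) for p in c],np.float32)
        (x,y),(a,b),t=cv2.minAreaRect(w)
        out.append(((round(u),round(v)),(round(x,1),round(y,1)),(round(a,1),round(b,1)),round(t,1)))
    return out
def masks(img):
    h=cv2.cvtColor(img,cv2.COLOR_BGR2HSV).astype(int); H,S,V=h[...,0],h[...,1],h[...,2]
    d=dict(orange=(H>5)&(H<20)&(S>150)&(V>120), white=(S<50)&(V>165), black=(V<60), blue=(H>100)&(H<125)&(S>120)&(V>60), red=((H<4)|(H>175))&(S>150)&(V>90))
    d['cap']=d['white']|d['blue']
    return {k:cv2.morphologyEx(m.astype(np.uint8),cv2.MORPH_CLOSE,np.ones((3,3))) for k,m in d.items()}
E
python3 - <<'E'
from h import *
f=viewer.grab_frame('top'); m=masks(f['img'])
for k,z in(('orange',10),('cap',10),('black',24),('blue',12),('red',12)):
    print(k); [print('  ',q) for q in quads(f,m[k],z)]
for n,(u,v) in dict(spS=(485,378),spL=(426,449),cS=(410,248),cL=(484,265),body=(580,337)).items(): print(n,ray(f,u*.64,v*.64,10))
im=cv2.resize(f['img'][130:320,160:400],None,fx=3.1,fy=3.1,interpolation=cv2.INTER_CUBIC); cv2.imwrite('pics/crop1.png',im)
E
```

```text
orange
   ((341, 292), (329.4, -254.5), (60.9, 116.3), 1.0)
   ((272, 287), (343.4, -90.6), (78.8, 78.5), 28.5)
   ((310, 242), (450.0, -183.8), (60.0, 59.4), 59.2)
cap
   ((210, 218), (511.7, 57.7), (127.8, 123.1), 16.9)
   ((309, 169), (626.6, -186.5), (57.5, 55.5), 25.1)
   ((262, 159), (654.8, -70.5), (44.9, 43.3), 4.0)
   ((116, 136), (716.0, 290.5), (42.2, 42.9), 90.0)
   ((391, 138), (701.7, -389.5), (59.4, 55.9), 13.3)
   ((189, 115), (767.3, 107.7), (36.3, 92.0), 13.4)
   ((267, 103), (795.0, -85.6), (37.0, 93.4), 17.7)
   ((17, 102), (807.5, 535.5), (99.9, 103.4), 11.2)
black
   ((370, 216), (510.6, -329.7), (61.4, 55.5), 89.0)
   ((20, 257), (429.0, 508.0), (336.9, 98.7), 2.1)
   ((471, 215), (511.3, -573.0), (136.1, 251.3), 72.6)
   ((467, 97), (800.1, -583.3), (221.3, 207.5), 89.2)
blue
   ((210, 218), (511.7, 57.5), (127.6, 122.8), 16.9)
   ((189, 115), (767.0, 107.5), (36.3, 91.9), 13.7)
   ((267, 103), (794.5, -85.5), (37.0, 93.2), 17.7)
   ((17, 102), (806.9, 534.5), (99.7, 103.1), 11.2)
red
   ((375, 142), (691.2, -350.2), (63.4, 18.8), 13.4)
spS [ 449.4 -184.7]
spL [342.5 -91.2]
cS [654.9 -71.8]
cL [ 626.1 -187.8]
body [ 510.7 -334.5]
```

View pics/crop1.png

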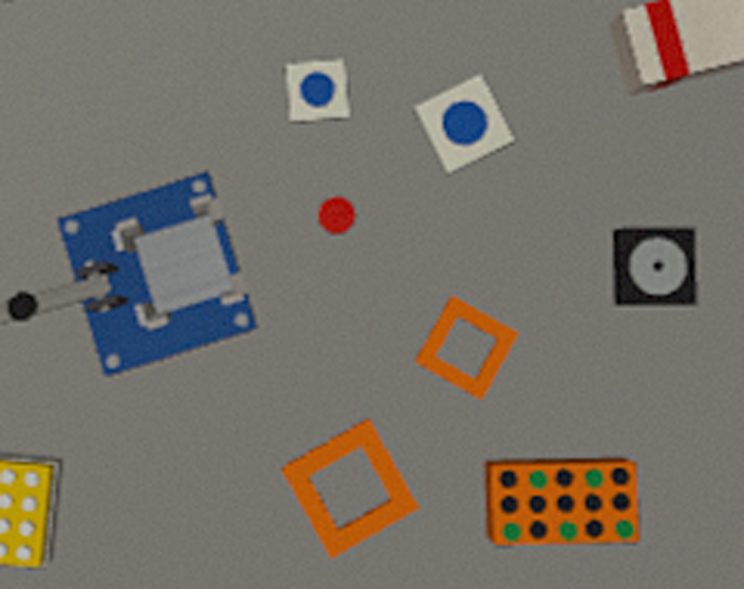

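Size and pixel check:
- **Plates:** the one at (484,265) measures about 58 mm plus a pixel, so 60; that is the cap. The one at (410,248) is about 45 mm.
- **Frames:** the one at (485,378) is 60 mm and is the smaller, so that is the spacer. The one at (426,449) is 79 mm.

The enlarged crop confirms both. Next I'll refine the positions, using the side view as well.

Run:
```python
from h import *
f=cv2.imread('top0_raw.png'); 
t=viewer.grab_frame('top'); s=viewer.grab_frame('side')
# blue plate & discs
ms=masks(s['img']); mt=masks(t['img'])
print('side nest',quads(s,ms['blue'],12,400,(222,190,40)))
print('side spacer',quads(s,ms['orange'],10,150,(203,261,15)))
print('side cap',quads(s,ms['cap'],10,150,(293,252,15)))
print('top disc', quads(t,mt['blue'],13,60,(309,169,12)),'side disc',quads(s,ms['blue'],13,60,(293,252,12)))
for f,(u,v),n in((t,(371,216),'t'),(s,(246,311),'s')):
    g=cv2.cvtColor(f['img'],cv2.COLOR_BGR2GRAY); 
    print(n,'bodydisc',quads(f,g>110,24,100,(u,v,8)),'dark',quads(f,g<72,24,300,(u,v,25)), quads(f,g<72,24,300,(u,v,25)))
```

```text
side nest [((222, 193), (510.6, 50.6), (130.4, 133.6), 17.1)]
side spacer [((202, 261), (448.8, -188.1), (67.8, 62.8), 59.5)]
side cap []
top disc [((310, 169), (627.2, -186.9), (32.0, 29.8), 89.2)] side disc []
t bodydisc [] dark [((371, 216), (509.4, -330.3), (62.8, 57.8), 89.2)] [((371, 216), (509.4, -330.3), (62.8, 57.8), 89.2)]
s bodydisc [] dark [((248, 328), (507.9, -370.3), (21.5, 58.0), 83.6)] [((248, 328), (507.9, -370.3), (21.5, 58.0), 83.6)]
```

arm_command:
  plan: [0.284,-0.806,0,0,0,4.08,0.0918,0.284,-0.806,0,0,0,4.08,0.0918,0.284,-0.806,0,0,0,4.08,0.0918,0.284,-0.806,0,0,0,4.08,0.0918,0.284,-0.806,0,0,0,4.08,0.0918,0.284,-0.806,0,0,0,4.08,0.0918,0.284,-0.806,0,0,0,4.08,0.0918,0.284,-0.806,0,0,0,4.08,0.0918,0.284,-0.806,0,0,0,4.08,0.0918,0.284,-0.806,0,0,0,4.08,0.0918,0.284,-0.806,0,0,0,4.08,0.0918,0.284,-0.806,0,0,0,4.08,0.0918]

```text
time: 1.45
position: [421.4, -81.5, 227.0]
ee_rot: [0.028, 3.141, 0.0]
wrist_force: [0.8, 0.2, 0.3]
opening: 92.0
gripper_force: 0.0
```

arm_command:
  plan: [0.088,-0.25,-0.12,0,0,0,0.0918,0.088,-0.25,-0.12,0,0,0,0.0918,0.088,-0.25,-0.12,0,0,0,0.0918,0.088,-0.25,-0.12,0,0,0,0.0918,0.088,-0.25,-0.12,0,0,0,0.0918,0.088,-0.25,-0.12,0,0,0,0.0918,0.088,-0.25,-0.12,0,0,0,0.0918,0.088,-0.25,-0.12,0,0,0,0.0918,0.088,-0.25,-0.12,0,0,0,0.0918]

```text
time: 2.35
position: [509.0, -328.4, 107.3]
ee_rot: [0.027, 3.141, 0.001]
wrist_force: [-0.4, 0.9, -0.4]
opening: 91.8
gripper_force: 0.0
```

arm_command:
  plan: [0.001,-0.002,-0.045,0,0,0,0.0918,0.001,-0.002,-0.08,0,0,0,0.0918,0.001,-0.002,-0.102,0,0,0,0.0918,0.001,-0.002,-0.102,0,0,0,0.0918,0.001,-0.002,-0.102,0,0,0,0.05,0.001,-0.002,-0.102,0,0,0,0.05,0.001,-0.002,-0.102,0,0,0,0.05,0.001,-0.002,-0.102,0,0,0,0.05,0.001,-0.002,-0.102,0,0,0,0.05,0.001,-0.002,-0.102,0,0,0,0.05]

```text
time: 3.35
position: [510.5, -331.7, 5.8]
ee_rot: [0.028, 3.14, -0.001]
wrist_force: [-0.5, 0.6, 6.8]
opening: 59.5
gripper_force: 30.0
```

arm_command:
  plan: [0,0,0,0,0,0,0.0918,0,0,0,0,0,0,0.0918,0,0,0,0,0,0,0.0918,0,0,0.04,0,0,0,0.0918,0,0,0.04,0,0,-15,0.0918,0,0,0.04,0,0,-15,0.0918,0,0,0.04,0,0,-15,0.0918,0,0,0.04,0,0,-15,0.0918,0,0,0.04,0,0,-15,0.0918,0,0,0.04,0,0,-15,0.0918,0,0,0.04,0,0,-15,0.0918,0,0,0.04,0,0,-15,0.0918]

```text
time: 4.55
position: [510.0, -331.2, 44.5]
ee_rot: [-1.804, -2.571, -0.0]
wrist_force: [-0.2, -0.1, 0.6]
opening: 92.0
gripper_force: 0.0
```

arm_command:
  plan: [0,0,0,0,0,-4,0.0918,0,0,0,0,0,-4,0.0918,0,0,0,0,0,-4,0.0918,0,0,0,0,0,-4,0.0918]

```text
time: 4.95
position: [510.0, -331.2, 44.5]
ee_rot: [-2.294, -2.146, -0.0]
wrist_force: [-0.7, -0.1, 0.2]
opening: 92.3
gripper_force: 0.0
```

arm_command:
  plan: [0,0,-0.01,0,0,0.45,0.0918,0,0,-0.02,0,0,0.45,0.0918,0,0,-0.039,0,0,0.45,0.0918,0,0,-0.039,0,0,0.45,0.0918,0,0,-0.039,0,0,0.45,0.05,0,0,-0.039,0,0,0.45,0.05,0,0,-0.039,0,0,0.45,0.05,0,0,-0.039,0,0,0.45,0.05,0,0,-0.039,0,0,0.45,0.05,0,0,-0.039,0,0,0.45,0.05]

```text
time: 5.95
position: [510.4, -331.5, 6.3]
ee_rot: [2.241, 2.2, 0.0]
wrist_force: [-0.3, 0.6, 2.8]
opening: 59.9
gripper_force: 30.0
```

Run:
```python
from h import *
s=telemetry.state(); print({k:np.round(s[k],2) for k in('time','position','ee_rot','wrist_force','opening')})
r=s['ee_rot'];psi=np.degrees(2*np.arctan2(r[1],r[0]))-90;print('psi',(psi+90)%180-90)
```

```text
{'time': np.float64(5.95), 'position': array([ 510.36, -331.49,    6.35]), 'ee_rot': array([2.24, 2.2 , 0.  ]), 'wrist_force': array([-0.34,  0.62,  2.76]), 'opening': np.float64(59.91)}
psi -1.0549058537805536
```

arm_command:
  plan: [0,0,0.04,0,0,0,0.05,0,0,0.08,0,0,0,0.05,0.008,0.04,0.11,0,0,0,0.05,0.008,0.368,0.11,0,0,3,0.05,0.008,0.368,0.11,0,0,3,0.05,0.008,0.368,0.11,0,0,3,0.05,0.008,0.368,0.11,0,0,3,0.05,0.008,0.368,0.11,0,0,3,0.05,0.008,0.368,0.11,0,0,3,0.05,0.008,0.368,0.11,0,0,3,0.05,0.008,0.368,0.11,0,0,3,0.05,0.008,0.368,0.11,0,0,3,0.05]

```text
time: 7.15
position: [518.0, 37.0, 115.7]
ee_rot: [1.868, 2.526, -0.001]
wrist_force: [0.3, 0.1, -1.8]
opening: 59.7
gripper_force: 30.0
```

arm_command:
  plan: [0,0,0,0,0,0,0.05,0,0,0,0,0,0,0.05]

```text
time: 7.35
position: [518.2, 35.4, 115.7]
ee_rot: [1.872, 2.523, -0.0]
wrist_force: [-0.5, -0.2, -2.3]
opening: 60.2
gripper_force: 30.0
```

```bash
cat >> h.py <<'E'
def st():
    s=telemetry.state(); r=s['ee_rot'];psi=np.degrees(2*np.arctan2(r[1],r[0]))-90
    print('t',round(float(s['time']),2),'p',s['position'].round(2),'psi',round((psi+90)%180-90,2),'F',s['wrist_force'].round(1),'open',round(float(s['opening']),1),'gf',s['gripper_force'])
E
python3 - <<'E'
from h import *
st()
f=grab('side'); g=grab('top')
a=f['img'][120:260,150:330]; cv2.imwrite('pics/n1.png',cv2.resize(a,None,fx=4.3,fy=4.3,interpolation=cv2.INTER_CUBIC))
E
```

```text
t 7.35 p [518.19  35.44 115.71] psi 16.84 F [-0.5 -0.2 -2.3] open 60.2 gf 29.998884201049805
```

View pics/n1.png

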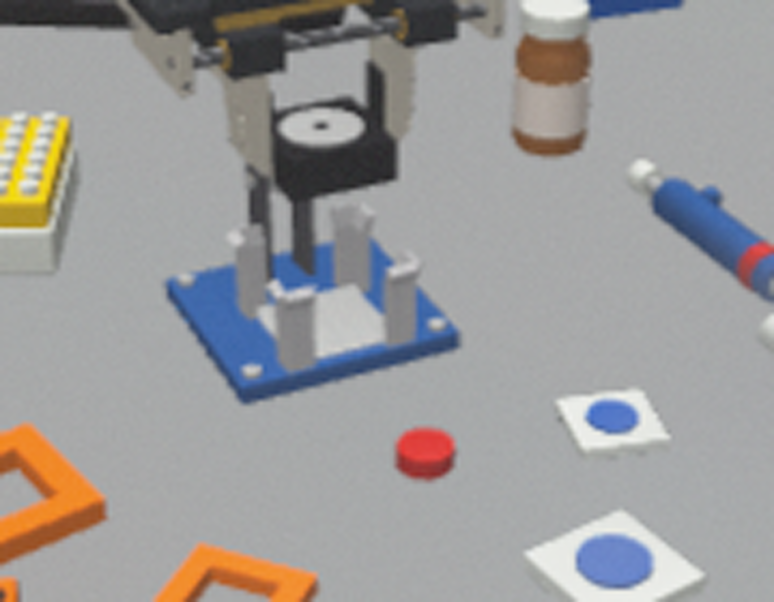

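arm_command:
  plan: [0,0.001,-0.03,0,0,0,0.05,0,0.001,-0.046,0,0,0,0.05,0,0.001,-0.052,0,0,0,0.05,0,0.001,-0.056,0,0,0,0.05,0,0.001,-0.06,0,0,0,0.05,0,0.001,-0.06,0,0,0,0.05,0,0.001,-0.06,0,0,0,0.05]

```text
time: 8.15
position: [518.5, 37.6, 56.3]
ee_rot: [1.869, 2.524, 0.001]
wrist_force: [-0.7, 0.5, -1.0]
opening: 59.7
gripper_force: 30.0
```

```bash
python3 -c "
from h import *
st()"
```

```text
t 8.15 p [518.5   37.64  56.33] psi 16.94 F [-0.7  0.5 -1. ] open 59.7 gf 29.999009370803833
```

arm_command:
  plan: [0,0,-0.006,0,0,0,0.05,0,0,-0.012,0,0,0,0.05,0,0,-0.018,0,0,0,0.05,0,0,-0.024,0,0,0,0.05,0,0,-0.028,0,0,0,0.05,0,0,-0.028,0,0,0,0.05]

```text
time: 8.75
position: [517.7, 37.7, 27.0]
ee_rot: [-1.869, -2.523, 0.001]
wrist_force: [0.1, -0.6, -0.3]
opening: 59.7
gripper_force: 30.0
```

```bash
python3 -c "
from h import *
st()"
```

```text
t 8.75 p [517.68  37.71  27.03] psi 16.94 F [ 0.1 -0.6 -0.3] open 59.7 gf 29.998943209648132
```

arm_command:
  plan: [0,0,-0.005,0,0,0,0.05,0,0,-0.008,0,0,0,0.05,0,0,-0.009,0,0,0,0.05,0,0,-0.01,0,0,0,0.05,0,0,-0.01,0,0,0,0.05]

```text
time: 9.25
position: [518.0, 37.7, 18.3]
ee_rot: [1.87, 2.524, 0.0]
wrist_force: [-2.5, 0.3, 3.3]
opening: 59.8
gripper_force: 30.0
```

arm_command:
  plan: [0,0,0,0,0,0,0.0918,0,0,0,0,0,0,0.0918,0,0,0,0,0,0,0.0918,0,0,0.04,0,0,0,0.0918,0,0,0.08,0,0,0,0.0918,0,0,0.11,0,0,0,0.0918,-0.068,-0.222,0.11,0,0,7.05,0.0918,-0.068,-0.222,0.11,0,0,7.05,0.0918,-0.068,-0.222,0.11,0,0,7.05,0.0918,-0.068,-0.222,0.11,0,0,7.05,0.0918,-0.068,-0.222,0.09,0,0,7.05,0.0918,-0.068,-0.222,0.05,0,0,7.05,0.0918]

```text
time: 10.45
position: [452.3, -189.3, 70.5]
ee_rot: [0.827, 3.02, -0.006]
wrist_force: [1.2, 0.0, -0.9]
opening: 91.9
gripper_force: 0.0
```

Run:
```python
from h import *
st()
f=grab('top');s=grab('side'); m=masks(f['img'])
print(quads(f,m['orange'],10,150),'red',quads(f,m['red'],60,40))
a=f['img'][170:260,150:270]; b=s['img'][140:230,170:290]
cv2.imwrite('pics/n2.png',cv2.resize(np.hstack([a,b]),None,fx=3.3,fy=3.3,interpolation=cv2.INTER_CUBIC))
```

```text
t 10.45 p [ 452.29 -189.34   70.5 ] psi 59.37 F [ 1.2  0.  -0.9] open 91.9 gf 0.0
[((333, 290), (334.1, -236.1), (72.3, 52.0), 89.1), ((271, 284), (350.6, -86.6), (62.3, 78.5), 28.5)] red [((148, 234), (473.6, 198.5), (13.2, 45.8), 15.2), ((268, 199), (551.4, -82.6), (23.5, 23.6), 88.8), ((375, 142), (682.1, -338.5), (60.9, 18.0), 13.1)]
```

View pics/n2.png

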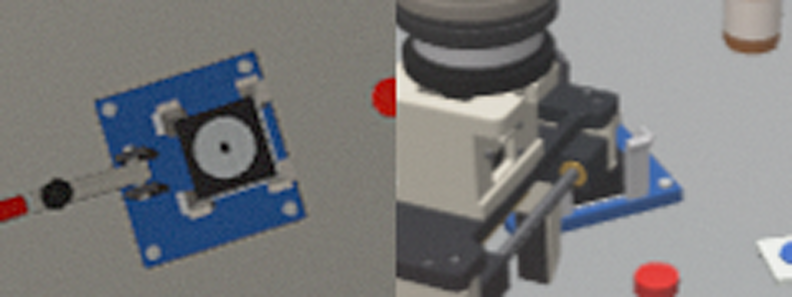

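The body sits square in the pocket (left panel, disc at (224,147)). Next is the spacer.

arm_command:
  plan: [0,0,-0.03,0,0,0,0.0918,0,0,-0.03,0,0,0,0.0918,0,0,-0.03,0,0,0,0.0918]

```text
time: 10.85
position: [450.5, -183.7, 38.7]
ee_rot: [-0.833, -3.029, -0.0]
wrist_force: [0.1, 0.8, 0.7]
opening: 91.4
gripper_force: 0.0
```

arm_command:
  plan: [0,0,-0.02,0,0,0,0.0918,0,0,-0.0345,0,0,0,0.0918,0,0,-0.0345,0,0,0,0.0918,0,0,-0.0345,0,0,0,0.05,0,0,-0.0345,0,0,0,0.05,0,0,-0.0345,0,0,0,0.05,0,0,-0.0345,0,0,0,0.05,0,0,-0.0345,0,0,0,0.05,0,0,-0.0345,0,0,0,0.05]

```text
time: 11.75
position: [450.4, -184.4, 3.8]
ee_rot: [0.833, 3.028, -0.0]
wrist_force: [-0.3, 0.8, 5.2]
opening: 59.4
gripper_force: 30.0
```

arm_command:
  plan: [0,0,0,0,0,0,0.0918,0,0,0,0,0,0,0.0918,0,0,0,0,0,0,0.0918,0,0,0.035,0,0,0,0.0918,0,0,0.035,0,0,-6,0.0918,0,0,0.035,0,0,-6,0.0918,0,0,0.035,0,0,-6,0.0918,0,0,0.035,0,0,-6,0.0918,0,0,0.035,0,0,-6,0.0918]

```text
time: 12.65
position: [450.0, -184.3, 38.2]
ee_rot: [-1.732, -2.621, -0.0]
wrist_force: [-0.0, -0.4, -0.0]
opening: 91.7
gripper_force: 0.0
```

arm_command:
  plan: [0,0,0,0,0,-9,0.0918,0,0,0,0,0,-9,0.0918,0,0,0,0,0,-9,0.0918,0,0,0,0,0,-9,0.0918,0,0,0,0,0,-9,0.0918,0,0,0,0,0,-9,0.0918,0,0,0,0,0,-9,0.0918,0,0,0,0,0,-9,0.0918]

```text
time: 13.45
position: [450.0, -184.3, 38.2]
ee_rot: [-2.729, -1.556, 0.0]
wrist_force: [0.0, 1.2, -0.7]
opening: 91.9
gripper_force: 0.0
```

```bash
python3 -c "
from h import *
st()"
```

```text
t 13.45 p [ 450.04 -184.28   38.17] psi -30.62 F [ 0.   1.2 -0.7] open 91.9 gf 0.0
```

arm_command:
  plan: [0,0,-0.02,0,0,0,0.0918,0,0,-0.0345,0,0,0,0.0918,0,0,-0.0345,0,0,0,0.0918,0,0,-0.0345,0,0,0,0.05,0,0,-0.0345,0,0,0,0.05,0,0,-0.0345,0,0,0,0.05,0,0,-0.0345,0,0,0,0.05,0,0,-0.0345,0,0,0,0.05,0,0,-0.0345,0,0,0,0.05]

```text
time: 14.35
position: [450.4, -184.4, 4.2]
ee_rot: [2.73, 1.553, 0.001]
wrist_force: [0.4, 1.0, 4.1]
opening: 59.3
gripper_force: 30.0
```

```bash
python3 -c "
from h import *
st()"
```

```text
t 14.35 p [ 450.38 -184.45    4.23] psi -30.75 F [0.4 1.  4.1] open 59.3 gf 30.001087188720703
```

arm_command:
  plan: [0,0,0.04,0,0,0,0.05,0,0,0.08,0,0,0,0.05,0.0677,0.2218,0.12,0,0,7.94,0.05,0.0677,0.2218,0.12,0,0,7.94,0.05,0.0677,0.2218,0.12,0,0,7.94,0.05,0.0677,0.2218,0.12,0,0,7.94,0.05,0.0677,0.2218,0.12,0,0,7.94,0.05,0.0677,0.2218,0.12,0,0,7.94,0.05,0.0677,0.2218,0.12,0,0,7.94,0.05,0.0677,0.2218,0.12,0,0,7.94,0.05,0.0677,0.2218,0.12,0,0,7.94,0.05,0.0677,0.2218,0.12,0,0,7.94,0.05]

```text
time: 15.55
position: [517.7, 36.7, 123.7]
ee_rot: [-1.874, -2.521, 0.0]
wrist_force: [1.1, 0.7, -0.6]
opening: 59.2
gripper_force: 30.0
```

```bash
python3 -c "
from h import *
st()"
```

```text
t 15.55 p [517.66  36.69 123.66] psi 16.74 F [ 1.1  0.7 -0.6] open 59.2 gf 29.999811351299286
```

arm_command:
  plan: [0,0.0005,-0.03,0,0,0.03,0.05,0,0.0005,-0.048,0,0,0.03,0.05,0,0.0005,-0.054,0,0,0.03,0.05,0,0.0005,-0.06,0,0,0.03,0.05,0,0.0005,-0.066,0,0,0.03,0.05,0,0.0005,-0.072,0,0,0.03,0.05,0,0.0005,-0.077,0,0,0.03,0.05,0,0.0005,-0.077,0,0,0.03,0.05]

```text
time: 16.35
position: [517.8, 37.8, 46.4]
ee_rot: [1.867, 2.526, -0.0]
wrist_force: [0.6, -1.6, -0.9]
opening: 59.5
gripper_force: 30.0
```

arm_command:
  plan: [0,0,-0.003,0,0,0,0.05,0,0,-0.005,0,0,0,0.05,0,0,-0.006,0,0,0,0.05,0,0,-0.007,0,0,0,0.05,0,0,-0.007,0,0,0,0.05]

```text
time: 16.85
position: [518.0, 37.9, 40.2]
ee_rot: [1.867, 2.526, 0.0]
wrist_force: [-0.7, -1.4, 3.5]
opening: 59.0
gripper_force: 30.0
```

```bash
python3 -c "
from h import *
st()"
```

```text
t 16.85 p [518.01  37.92  40.24] psi 17.06 F [-0.7 -1.4  3.5] open 59.0 gf 30.00108003616333
```

arm_command:
  plan: [0,0,0,0,0,0,0.0918,0,0,0,0,0,0,0.0918,0,0,0,0,0,0,0.0918,0,0,0.04,0,0,0,0.0918,0,0,0.08,0,0,0,0.0918,0.1085,-0.225,0.08,0,0,-13.65,0.0918,0.1085,-0.225,0.08,0,0,-13.65,0.0918,0.1085,-0.225,0.08,0,0,-13.65,0.0918,0.1085,-0.225,0.08,0,0,-13.65,0.0918,0.1085,-0.225,0.08,0,0,-13.65,0.0918,0.1085,-0.225,0.08,0,0,-13.65,0.0918,0.1085,-0.225,0.08,0,0,-13.65,0.0918]

```text
time: 18.05
position: [626.3, -188.7, 118.7]
ee_rot: [-2.887, -1.237, 0.001]
wrist_force: [0.8, 0.9, -0.7]
opening: 91.7
gripper_force: 0.0
```

Run:
```python
from h import *
st()
f=grab('top');s=grab('side')
a=f['img'][170:260,150:270]; b=s['img'][140:230,170:290]
cv2.imwrite('pics/n3.png',cv2.resize(np.hstack([a,b]),None,fx=3.3,fy=3.3,interpolation=cv2.INTER_CUBIC))
```

```text
t 18.05 p [ 626.27 -188.74  118.68] psi -43.6 F [ 0.8  0.9 -0.7] open 91.7 gf 0.0
```

View pics/n3.png

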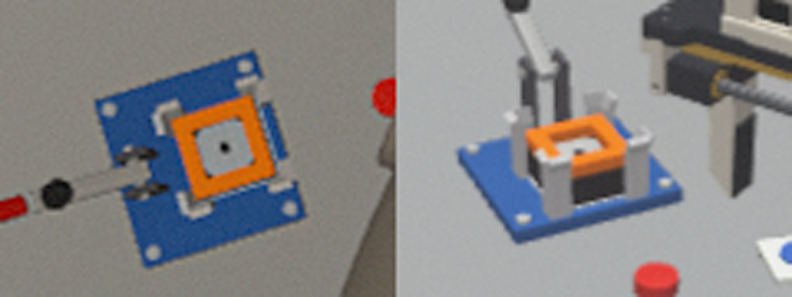

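The spacer lies flat on the body (left panel (222,147); flat in the side view too). Next is the cap plate.

arm_command:
  plan: [0.0005,0.0015,-0.03,0,0,-3.58,0.0918,0.0005,0.0015,-0.06,0,0,-3.58,0.0918,0.0005,0.0015,-0.08,0,0,-3.58,0.0918,0.0005,0.0015,-0.08,0,0,-3.58,0.0918,0.0005,0.0015,-0.08,0,0,-3.58,0.0918]

```text
time: 18.65
position: [627.0, -185.3, 40.2]
ee_rot: [3.063, 0.699, 0.0]
wrist_force: [0.6, -0.2, 0.8]
opening: 91.7
gripper_force: 0.0
```

```bash
python3 -c "
from h import *
st()"
```

```text
t 18.65 p [ 627.05 -185.25   40.21] psi -64.29 F [ 0.6 -0.2  0.8] open 91.7 gf 0.0
```

arm_command:
  plan: [0,-0.001,-0.02,0,0,-0.1,0.0918,0,-0.001,-0.036,0,0,-0.1,0.0918,0,-0.001,-0.036,0,0,-0.1,0.0918,0,-0.001,-0.036,0,0,-0.1,0.05,0,-0.001,-0.036,0,0,-0.1,0.05,0,-0.001,-0.036,0,0,-0.1,0.05,0,-0.001,-0.036,0,0,-0.1,0.05,0,-0.001,-0.036,0,0,-0.1,0.05,0,-0.001,-0.036,0,0,-0.1,0.05]

```text
time: 19.55
position: [627.1, -186.6, 4.3]
ee_rot: [3.068, 0.675, 0.001]
wrist_force: [-0.8, -0.4, 3.7]
opening: 59.1
gripper_force: 30.0
```

arm_command:
  plan: [0,0,0,0,0,0,0.0918,0,0,0,0,0,0,0.0918,0,0,0,0,0,0,0.0918,0,0,0.035,0,0,0,0.0918,0,0,0.035,0,0,6,0.0918,0,0,0.035,0,0,6,0.0918,0,0,0.035,0,0,6,0.0918,0,0,0.035,0,0,6,0.0918,0,0,0.035,0,0,6,0.0918]

```text
time: 20.45
position: [626.7, -186.5, 38.6]
ee_rot: [-2.707, -1.594, 0.0]
wrist_force: [0.5, 0.4, 0.4]
opening: 91.7
gripper_force: 0.0
```

arm_command:
  plan: [0,0,0,0,0,9,0.0918,0,0,0,0,0,9,0.0918,0,0,0,0,0,9,0.0918,0,0,0,0,0,9,0.0918,0,0,0,0,0,9,0.0918,0,0,0,0,0,9,0.0918,0,0,0,0,0,9,0.0918,0,0,0,0,0,9,0.0918]

```text
time: 21.25
position: [626.7, -186.5, 38.6]
ee_rot: [-1.695, -2.645, -0.0]
wrist_force: [0.0, 1.0, -0.4]
opening: 91.8
gripper_force: 0.0
```

```bash
python3 -c "
from h import *
st()"
```

```text
t 21.25 p [ 626.75 -186.48   38.64] psi 24.68 F [ 0.   1.  -0.4] open 91.8 gf 0.0
```

arm_command:
  plan: [0,0,-0.02,0,0,0.02,0.0918,0,0,-0.0345,0,0,0.02,0.0918,0,0,-0.0345,0,0,0.02,0.0918,0,0,-0.0345,0,0,0.02,0.05,0,0,-0.0345,0,0,0.02,0.05,0,0,-0.0345,0,0,0.02,0.05,0,0,-0.0345,0,0,0.02,0.05,0,0,-0.0345,0,0,0.02,0.05,0,0,-0.0345,0,0,0.02,0.05]

```text
time: 22.15
position: [627.1, -186.6, 4.8]
ee_rot: [1.689, 2.648, 0.0]
wrist_force: [-0.1, 0.6, 1.7]
opening: 59.2
gripper_force: 30.0
```

```bash
python3 -c "
from h import *
st()"
```

```text
t 22.15 p [ 627.09 -186.61    4.83] psi 24.93 F [-0.1  0.6  1.7] open 59.2 gf 29.999103248119354
```

arm_command:
  plan: [0,0,0.04,0,0,0,0.05,0,0,0.08,0,0,0,0.05,-0.109,0.224,0.12,0,0,-1.33,0.05,-0.109,0.224,0.12,0,0,-1.33,0.05,-0.109,0.224,0.12,0,0,-1.33,0.05,-0.109,0.224,0.12,0,0,-1.33,0.05,-0.109,0.224,0.12,0,0,-1.33,0.05,-0.109,0.224,0.12,0,0,-1.33,0.05,-0.109,0.224,0.12,0,0,-1.33,0.05,-0.109,0.224,0.12,0,0,-1.33,0.05,-0.109,0.224,0.12,0,0,-1.33,0.05]

```text
time: 23.25
position: [518.4, 36.2, 123.9]
ee_rot: [1.872, 2.523, -0.0]
wrist_force: [0.5, -0.0, -0.7]
opening: 59.0
gripper_force: 30.0
```

```bash
python3 -c "
from h import *
st()"
```

```text
t 23.25 p [518.41  36.21 123.94] psi 16.86 F [ 0.5 -0.  -0.7] open 59.0 gf 29.998863637447357
```

arm_command:
  plan: [0,0.0008,-0.03,0,0,0,0.05,0,0.0008,-0.048,0,0,0,0.05,0,0.0008,-0.054,0,0,0,0.05,0,0.0008,-0.06,0,0,0,0.05,0,0.0008,-0.066,0,0,0,0.05,0,0.0008,-0.066,0,0,0,0.05]

```text
time: 23.85
position: [517.9, 38.0, 58.1]
ee_rot: [-1.87, -2.524, 0.0]
wrist_force: [-0.1, -0.5, -0.3]
opening: 59.2
gripper_force: 30.0
```

```bash
python3 -c "
from h import *
st()"
```

```text
t 23.85 p [517.86  38.04  58.06] psi 16.94 F [-0.1 -0.5 -0.3] open 59.2 gf 29.99899059534073
```

arm_command:
  plan: [0,0,-0.003,0,0,0,0.05,0,0,-0.005,0,0,0,0.05,0,0,-0.0065,0,0,0,0.05,0,0,-0.008,0,0,0,0.05,0,0,-0.008,0,0,0,0.05]

```text
time: 24.35
position: [518.3, 38.1, 50.8]
ee_rot: [1.869, 2.524, 0.001]
wrist_force: [-0.3, -2.6, 3.5]
opening: 59.5
gripper_force: 30.0
```

arm_command:
  plan: [0,0,0,0,0,0,0.0918,0,0,0,0,0,0,0.0918,0,0,0,0,0,0,0.0918,0,0,0.04,0,0,0,0.0918,0,0,0.08,0,0,0,0.0918,0,0,0.12,0,0,0,0.05,0.1,-0.1,0.15,0,0,0,0.05,0.1,-0.1,0.15,0,0,0,0.05,0.1,-0.1,0.15,0,0,0,0.05,0.1,-0.1,0.15,0,0,0,0.05]

```text
time: 25.35
position: [621.0, -65.8, 200.7]
ee_rot: [1.872, 2.518, 0.001]
wrist_force: [0.5, -0.5, -0.1]
opening: 56.6
gripper_force: 0.0
```

Run:
```python
from h import *
st()
f=grab('top');s=grab('side')
for g,n in((f,'top'),(s,'side')):
    m=masks(g['img'])['red']; cs,_=cv2.findContours(m,cv2.RETR_EXTERNAL,cv2.CHAIN_APPROX_NONE)
    for c in cs:
        if cv2.contourArea(c)>25: print(n,[np.round(q,1).tolist() for q in cv2.minAreaRect(c)[:2]],'z123',ray(g,*cv2.minAreaRect(c)[0],121))
for o in((518,37.8),):
  ya=np.array([-np.sin(np.radians(16.95)),np.cos(np.radians(16.95))])
  for r in(82,104,116,126):
    for th in(2.7,): 
      p=np.r_[np.array(o)+ya*(62-r*np.cos(th)),75+r*np.sin(th)]; print(r,p.round(1),proj(f,p),proj(s,p))
m=masks(f['img']); print('cap',quads(f,m['cap'],56,200,(214,219,12)))
a=f['img'][170:260,130:270]; b=s['img'][110:200,170:290]
cv2.imwrite('pics/n4.png',cv2.resize(np.hstack([a,b]),None,fx=3,fy=3,interpolation=cv2.INTER_CUBIC))
```

```text
t 25.35 p [620.95 -65.82 200.74] psi 16.75 F [ 0.5 -0.5 -0.1] open 56.6 gf 0.0
top [[147.6, 234.2], [5.6, 19.9]] z123 [473.  185.2]
top [[374.9, 142.3], [25.5, 7.4]] z123 [ 670.5 -323.5]
top [[210.7, 109.7], [10.8, 4.2]] z123 [750.7  44.7]
side [[248.5, 225.0], [10.0, 11.0]] z123 [ 529.4 -237.2]
side [[199.8, 128.7], [14.1, 5.4]] z123 [471.7 190.5]
82 [478.3 168.  110. ] [156.4 231.7] [203.2 136.1]
104 [472.5 187.  119.4] [146.8 234.4] [200.2 129.8]
116 [469.4 197.4 124.6] [141.6 235.9] [198.6 126.4]
126 [466.7 206.1 128.8] [137.2 237.2] [197.3 123.6]
cap []
```

View pics/n4.png

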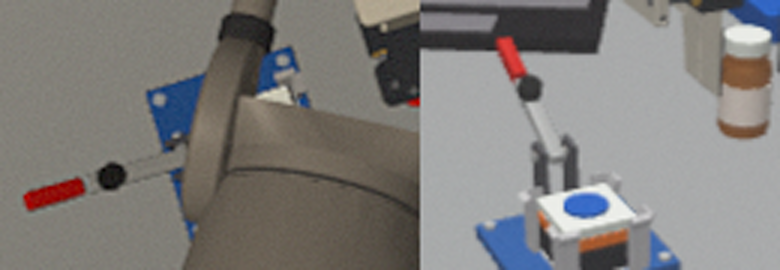

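The cap is flat with its blue disc up, and the predicted grip position matches both views to within about a pixel. Next I'll take hold of the red grip.

arm_command:
  plan: [-0.1515,0.263,0,0,0,0.02,0.05,-0.1515,0.263,0,0,0,0.02,0.05,-0.1515,0.263,0,0,0,0.02,0.05,-0.1515,0.263,0,0,0,0.02,0.05,-0.1515,0.263,0,0,0,0.02,0.05,-0.1515,0.263,0,0,0,0.02,0.05,-0.1515,0.263,0,0,0,0.02,0.05,-0.1515,0.263,-0.03,0,0,0.02,0.05,-0.1515,0.263,-0.03,0,0,0.02,0.05]

```text
time: 26.35
position: [463.0, 201.3, 167.5]
ee_rot: [-1.862, -2.525, 0.008]
wrist_force: [-0.4, -0.6, -0.6]
opening: 50.1
gripper_force: 0.0
```

```bash
python3 -c "
from h import *
st()"
```

```text
t 26.35 p [463.   201.26 167.54] psi 17.2 F [-0.4 -0.6 -0.6] open 50.1 gf 0.0
```

arm_command:
  plan: [0.0026,-0.0037,0,0,0,0,0.05,0.0026,-0.0037,0,0,0,0,0.05,0.0026,-0.0037,0,0,0,0,0.05]

```text
time: 26.65
position: [469.6, 197.1, 171.2]
ee_rot: [1.868, 2.525, 0.002]
wrist_force: [-0.1, -0.0, 0.2]
opening: 50.5
gripper_force: 0.0
```

```bash
python3 -c "
from h import *
st()"
```

```text
t 26.65 p [469.64 197.12 171.19] psi 17.01 F [-0.1 -0.   0.2] open 50.5 gf 0.0
```

arm_command:
  plan: [0,0,-0.03,0,0,0,0.05,0,0,-0.056,0,0,0,0.05,0,0,-0.056,0,0,0,0.05,0,0,-0.056,0,0,0,0.05,0,0,-0.056,0,0,0,0,0,0,-0.056,0,0,0,0,0,0,-0.056,0,0,0,0,0,0,-0.056,0,0,0,0,0,0,-0.056,0,0,0,0,0,0,-0.056,0,0,0,0]

```text
time: 27.65
position: [468.8, 197.6, 114.5]
ee_rot: [-1.867, -2.527, 0.0]
wrist_force: [-0.7, -0.4, 1.8]
opening: 13.9
gripper_force: 30.0
```

Run:
```python
from h import *
st()
ya=np.array([-np.sin(np.radians(16.95)),np.cos(np.radians(16.95))])
r=116;g=lambda t:np.r_[-ya*r*np.cos(t),r*np.sin(t)]
t0=2.7
for t in np.r_[np.arange(2.6,-.05,-.1),0]: print(round(t,2),((g(t)-g(t0))/1000).round(3).tolist())
```

```text
t 27.65 p [468.77 197.55 114.52] psi 17.08 F [-0.7 -0.4  1.8] open 13.9 gf 29.99933749437332
2.6 [0.002, -0.005, 0.01]
2.5 [0.003, -0.011, 0.02]
2.4 [0.006, -0.018, 0.029]
2.3 [0.008, -0.026, 0.037]
2.2 [0.011, -0.035, 0.044]
2.1 [0.014, -0.044, 0.051]
2.0 [0.017, -0.054, 0.056]
1.9 [0.02, -0.064, 0.06]
1.8 [0.023, -0.075, 0.063]
1.7 [0.026, -0.086, 0.065]
1.6 [0.03, -0.097, 0.066]
1.5 [0.033, -0.108, 0.066]
1.4 [0.036, -0.119, 0.065]
1.3 [0.04, -0.13, 0.062]
1.2 [0.043, -0.141, 0.059]
1.1 [0.046, -0.151, 0.054]
1.0 [0.049, -0.16, 0.048]
0.9 [0.052, -0.169, 0.041]
0.8 [0.054, -0.178, 0.034]
0.7 [0.056, -0.185, 0.025]
0.6 [0.058, -0.192, 0.016]
0.5 [0.06, -0.198, 0.006]
0.4 [0.062, -0.203, -0.004]
0.3 [0.063, -0.206, -0.015]
0.2 [0.064, -0.209, -0.027]
0.1 [0.064, -0.211, -0.038]
-0.0 [0.064, -0.211, -0.05]
0.0 [0.064, -0.211, -0.05]
```

arm_command:
  plan: [0.002,-0.005,0.01,0,0,0,0,0.003,-0.011,0.02,0,0,0,0,0.006,-0.018,0.029,0,0,0,0,0.008,-0.026,0.037,0,0,0,0,0.008,-0.026,0.037,0,0,0,0]

```text
time: 28.15
position: [477.0, 170.4, 152.4]
ee_rot: [1.868, 2.525, 0.0]
wrist_force: [-2.3, 0.1, -1.1]
opening: 13.8
gripper_force: 30.0
```

Run:
```python
from h import *
st()
ya=np.array([-np.sin(np.radians(16.95)),np.cos(np.radians(16.95))])
r=116;g=lambda t:np.r_[-ya*r*np.cos(t),r*np.sin(t)]
for t0,a in((2.3,np.arange(2.2,1.25,-.1)),(1.3,np.arange(1.2,.25,-.1)),(.3,[.2,.1,.05,0])):
  for t in a: print(round(t,2),((g(t)-g(t0))/1000).round(4).tolist())
```

```text
t 28.15 p [477.04 170.42 152.38] psi 17.0 F [-2.3  0.1 -1.1] open 13.8 gf 29.998713433742523
2.2 [0.0026, -0.0086, 0.0073]
2.1 [0.0055, -0.0179, 0.0136]
2.0 [0.0085, -0.0278, 0.019]
1.9 [0.0116, -0.0381, 0.0233]
1.8 [0.0148, -0.0487, 0.0265]
1.7 [0.0182, -0.0596, 0.0285]
1.6 [0.0215, -0.0707, 0.0294]
1.5 [0.0249, -0.0818, 0.0292]
1.4 [0.0283, -0.0928, 0.0278]
1.3 [0.0316, -0.1036, 0.0253]
1.2 [0.0032, -0.0105, -0.0037]
1.1 [0.0063, -0.0206, -0.0084]
1.0 [0.0092, -0.0303, -0.0142]
0.9 [0.012, -0.0393, -0.0209]
0.8 [0.0145, -0.0476, -0.0286]
0.7 [0.0168, -0.0552, -0.037]
0.6 [0.0189, -0.0619, -0.0463]
0.5 [0.0206, -0.0677, -0.0562]
0.4 [0.0221, -0.0725, -0.0666]
0.3 [0.0233, -0.0763, -0.0775]
0.2 [0.0008, -0.0027, -0.0112]
0.1 [0.0013, -0.0044, -0.0227]
0.05 [0.0015, -0.0048, -0.0285]
0 [0.0015, -0.005, -0.0343]
```

Forces are small, so I'll carry on along the arc.

arm_command:
  plan: [0.0026,-0.0086,0.0073,0,0,0,0,0.0055,-0.0179,0.0136,0,0,0,0,0.0085,-0.0278,0.019,0,0,0,0,0.0116,-0.0381,0.0233,0,0,0,0,0.0148,-0.0487,0.0265,0,0,0,0,0.0182,-0.0596,0.0285,0,0,0,0,0.0215,-0.0707,0.0294,0,0,0,0,0.0249,-0.0818,0.0292,0,0,0,0,0.0283,-0.0928,0.0278,0,0,0,0,0.0316,-0.1036,0.0253,0,0,0,0,0.0316,-0.1036,0.0253,0,0,0,0]

```text
time: 29.25
position: [509.0, 65.4, 177.4]
ee_rot: [1.867, 2.524, -0.002]
wrist_force: [-5.4, -2.3, 5.7]
opening: 14.0
gripper_force: 30.0
```

```bash
python3 -c "
from h import *
st()"
```

```text
t 29.25 p [508.99  65.39 177.43] psi 17.01 F [-5.4 -2.3  5.7] open 14.0 gf 30.000820755958557
```

arm_command:
  plan: [0.0032,-0.0105,-0.0037,0,0,0,0,0.0063,-0.0206,-0.0084,0,0,0,0,0.0092,-0.0303,-0.0142,0,0,0,0,0.012,-0.0393,-0.0209,0,0,0,0,0.0145,-0.0476,-0.0286,0,0,0,0,0.0168,-0.0552,-0.037,0,0,0,0,0.0189,-0.0619,-0.0463,0,0,0,0,0.0206,-0.0677,-0.0562,0,0,0,0,0.0221,-0.0725,-0.0666,0,0,0,0,0.0233,-0.0763,-0.0775,0,0,0,0,0.0233,-0.0763,-0.0775,0,0,0,0]

```text
time: 30.35
position: [532.4, -11.9, 98.8]
ee_rot: [1.866, 2.524, -0.004]
wrist_force: [-3.9, -7.3, 1.9]
opening: 13.9
gripper_force: 30.0
```

Run:
```python
from h import *
st()
s=grab('side'); b=s['img'][110:230,150:310]
cv2.imwrite('pics/n5.png',cv2.resize(b,None,fx=4.5,fy=4.5,interpolation=cv2.INTER_CUBIC))
```

```text
t 30.35 p [532.44 -11.88  98.76] psi 17.05 F [-3.9 -7.3  1.9] open 13.9 gf 30.003582537174225
```

View pics/n5.png

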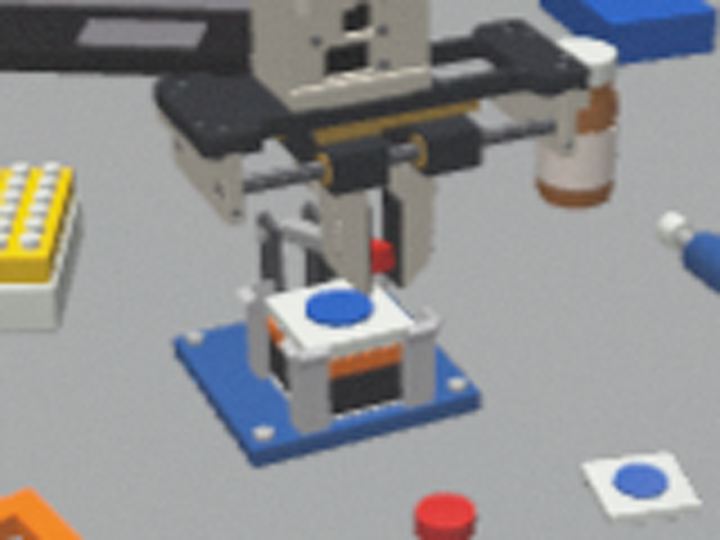

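The grip is held near level at (380,255), above the cap's front edge, and the stack is intact. I'll lower it the rest of the way.

arm_command:
  plan: [0.0008,-0.0027,-0.0112,0,0,0,0,0.0013,-0.0044,-0.0227,0,0,0,0,0.0015,-0.0048,-0.0285,0,0,0,0,0.0015,-0.005,-0.032,0,0,0,0,0.0015,-0.005,-0.034,0,0,0,0,0.0015,-0.005,-0.034,0,0,0,0]

```text
time: 31.0
position: [533.9, -16.5, 65.3]
ee_rot: [1.865, 2.524, -0.004]
wrist_force: [-3.3, -8.8, 1.0]
opening: 13.7
gripper_force: 30.0
```

```bash
python3 -c "
from h import *
st()"
```

```text
t 31.0 p [533.85 -16.51  65.28] psi 17.09 F [-3.3 -8.8  1. ] open 13.7 gf 30.005623698234558
```

arm_command:
  plan: [0,0,-0.001,0,0,0,0,0,0,-0.0015,0,0,0,0,0,0,-0.001,0,0,0,0.034,0,0,-0.001,0,0,0,0.034,0,0,-0.001,0,0,0,0.034,0,0,0.02,0,0,0,0.034,0,0,0.06,0,0,0,0.034,0,0,0.1,0,0,0,0.034,0.1,-0.15,0.15,0,0,0,0.034,0.1,-0.15,0.15,0,0,0,0.034,0.1,-0.15,0.15,0,0,0,0.034,0.1,-0.15,0.15,0,0,0,0.034]

```text
time: 32.2
position: [634.8, -165.9, 216.3]
ee_rot: [1.866, 2.524, 0.001]
wrist_force: [0.7, -0.1, 0.3]
opening: 34.1
gripper_force: 0.0
```

Run:
```python
from h import *
st()
s=grab('side'); b=s['img'][110:290,150:330]; t=grab('top')['img'][90:270,110:350]
cv2.imwrite('pics/n6.png',cv2.resize(np.hstack([b,t]),None,fx=1.9,fy=1.9*1.2,interpolation=cv2.INTER_CUBIC))
ya=np.array([-np.sin(np.radians(16.95)),np.cos(np.radians(16.95))])
for th in (0,.1):
  p=np.r_[np.array((518,37.8))+ya*(62-104*np.cos(th)),75+104*np.sin(th)]; print(th,proj(s,p))
m=masks(s['img'])['red']; cs,_=cv2.findContours(m,cv2.RETR_EXTERNAL,cv2.CHAIN_APPROX_NONE)
print([np.round(cv2.minAreaRect(c)[0],1) for c in cs if cv2.contourArea(c)>15])
```

```text
t 32.2 p [ 634.82 -165.93  216.26] psi 17.05 F [ 0.7 -0.1  0.3] open 34.1 gf 0.0
0 [232.2 180. ]
0.1 [232.  175.9]
[array([248.5, 225. ]), array([232.2, 180.2])]
```

View pics/n6.png

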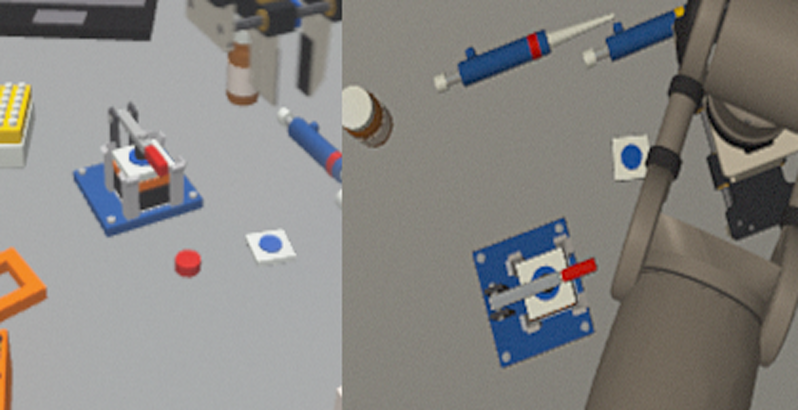

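The clamp is closed on the cap: the red grip is at (232.2,180.2), against (232.2,180.0) predicted for angle 0. The stack is square, the bystanders haven't moved and the gripper is clear.

```bash
python3 -c "
from plant import sign_off
print(sign_off())"
```

```text
the job is handed in; nothing more can be done
None
```

The body, spacer and cap plate are stacked flat in the nest with the blue disc up, the clamp is resting on the cap, and the job was handed in at about 32 s; the judged result was not shown.

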